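Flick the pawl off with the rod and lower the weight arm

TASK

The weight arm of this bench ratchet is held up by its pawl. Pick up the release rod and, with the rod, lift the pawl's tail from below until the pawl flips over backwards and stays clear of the toothed wheel, then press the weight gently down until the arm is fully down on its rubber rest; finish with the rod lying flat on the bench. Keep the robot itself off the pawl, never let the weight go down fast, and leave the other things on the bench where they are.

Things in the scene. Friction and masses are not known exactly. Their poses are not given: they have to be found in the camera images.
- rig: Fixed grey ratchet rig. Origin on the bench under the toothed wheel; its x points to its back, y left seen from the front, z up; all hinge axes lie along x. Base plate 110 mm deep, y -175 to +115 mm, 16 thick. Back plate (x +18 to +30, y -27 to +93, up to z 224 mm) behind the moving parts. A post with a rubber pad (top at z 68, centre y -138 mm) is the weight's rest.
- wheel_axis (a point): Point on the toothed wheel's axis, 115 mm over the bench, in the middle of the load's length (rig x = -17 mm). Wheel 110 mm across the teeth, eight coarse saw teeth.
- load_turn (a joint): Angle of wheel, arm and weight: 0 = fully down on the rubber rest (arm 0.15 rad below level, to the rig's -y side); grows as the weight rises; starts at 0.8 to 0.92. The bearing is stiff: the arm stays where it is left and needs some 3 to 6 N pressed down at the weight. With the pawl in the teeth it goes down only 0.05 to 0.25 rad, then stops dead.
- load: Arm with the weight at its end (the body's origin is on the wheel's axis). The weight is a plain steel cylinder lying along the rig's x, 52 mm diameter, 60 mm long (rig x -47 to +13 mm), its axis 140 mm from the wheel's axis.
- load_center (a point): Centre of that weight cylinder; its top is 26 mm above this point.
- pawl_turn (a joint): Angle of the pawl: 0 = nose in the teeth, tail level to the rig's +y side; grows as the tail is lifted. The nose is clear of the teeth from about 0.3. The pawl is held only by its own weight (about 1 N at the tail pin): below about 1.55 it falls back; beyond about 1.7 it falls over to its back stop at 2.1 and stays.
- pawl: Steel pawl, origin on its pivot; a nose 51 mm long points down into the teeth, and a tail bar 12 mm thick runs 80 mm to the left (+y of the pawl at angle 0) to a cross pin.
- pawl_pivot (a point): Point on the pawl's pivot axis (rig y +66, z 168 mm), at the same depth as tail_pin.
- tail_pin (a point): Centre of the free part of the pin at the end of the pawl's tail, 80 mm from the pivot: a round pin, 14 mm diameter, along the rig's x, standing out 48 mm in front of the tail bar towards the robot (rig x -54 to -6 mm; this point at -31). The rod goes under it, along it. Below it is free space down to the base plate.
- rod: Loose release rod, 195 mm long, 150 g: a square-sided wooden grip 80 long, 26 wide, 24 high (from x -50 to +30 mm) and a round steel bar of 12 mm diameter from x +30 to +145 mm along its +x, axis 12 mm above its underside. Origin on the underside, at the grip point, near its balance point. It lies on the bench in front of the rig.
- rod_tip (a point): Blunt end of the rod's steel bar, on its axis, 145 mm from the rod's origin and 12 mm above its underside.
- step_gauge: Bystander: green plastic step gauge block, 82x43x34 mm, loose.
- spanner: Bystander: steel spanner, 136 mm long, 8 mm thick, loose, flat on the bench.
- hex_key: Bystander: steel hex key, 100 mm long, 8 mm thick, loose, flat on the bench.

How it is judged:
By the outcome, as a careful person would: the job done as asked, in the order asked, and still so for the second after the job is handed in, with the robot touching nothing.
It also fails if it takes over 72 s, if anything falls off the work surface, if the arm or the gripper's body presses on something with over 40 N, if the wrist force passes 120 N, or if a joint passes its speed limit or range.

ROBOT

A 6-joint arm with a two-finger parallel gripper is mounted at the origin on a cart in front of the work surface, level with it; the furniture and walls round the work are solid. World frame = base frame: x ahead of the robot, y to its left, z up, the work surface at z = 0. Lengths are in mm, angles in rad, forces in N, time in s.
With the tool pointing down it reaches from about 275 to 875 mm from the base axis. Payload 12.5 kg.
Tool frame: the origin (TCP) lies at the very end of the fingers, on their centre line; the grasp point (between the pads) lies 19 mm behind it; z points along the fingers, x is the direction in which the jaws open and shut, and the axes are right-handed (so a half turn about z gives the same grasp; the last joint's range is limited). The gripper opens to 85 mm and grips with 20 to 120 N. Pads are 22 mm wide; open, the fingers measure 114 mm over their backs; the gripper's body (76 mm by 85 mm) begins 54 mm behind the grasp point. The pads swing forward as they close: fully open they stand 13 mm farther back than shut.
Start: joints at [-1.231, 0.351, 1.652, -0, 1.139, -0.085], TCP at [226.693, -501.094, 231.29] pointing down, gripper open.
Joint ranges: [-2.75, 2.75], [-0.79, 2.1], [0.01, 2.65], [-1.57, 4.71], [0.07, 3.14], [-2.87, 2.87]. Speed limits (rad/s): [2.22, 2.22, 2.79, 3.14, 3.14, 3.14].

INTERFACE

Orientations are given as a rotation vector (axis times angle).
In Python, from plant import bot gives the robot as it stands. The module is installed in compiled form; this text tells all that it offers.
- The arm moves only by the shell command python3 -m inch 'ROWS' [OPENING] [FORCE]. ROWS is JSON, a list of rows, each an object with "linear": the shift along the world's x, y, z in mm, a list of three; "roll": the turn about the world's z in rad. In form: [{"linear": [tx, ty, tz], "roll": roll}, ...]. A call has 1 to 20 rows; each row shifts and turns the commanded pose from where the row before left it; what a row does not reach is not made up. A row lasts 1/12 s, in which the tool goes at most 41.7 mm and 7.16 degrees, less where a joint would pass 70% of its speed; a pose out of reach is approached as far as the arm can. A call is refused whole if a number of a shift passes 41.7 or a number of a turn 0.125, either way. A call with a gripper value outside its range is refused whole. OPENING is the opening in per cent of the stroke, from 0 (shut) to 100 (fully open), set as the call begins (- or left out, the last holds). The fingers move at their own pace and stop on an object; FORCE is the grip in N (left out, the last holds). Time passes only in rows, so rows that do not move let the fingers close. It gives the time, the measured TCP pose, the force and the opening at its end, in the units of the state.
- bot.read_state(): the state, without advancing time (a new reading comes with each control period).
- bot.grab_frame(name): name is "scene" or "top" or "wrist"; returns the picture (420x560x3 uint8, red, green, blue); there is no depth.
- bot.calibration(name): a dict with "camera_matrix" (3x3 intrinsics, pixels), "R" (3x3) and "t" (3): a world point X has camera coordinates R X + t. Camera axes: x right, y down, z forward; pixel columns grow to the right and rows downward; lengths in mm; the calibration is good to about 2 mm. The wrist camera is an equidistant fisheye: a pixel r from the principal point sees the ray r / f radians off the axis. A picture is of the moment at which its call begins: read the wrist's pose just before it. calibration takes no time and is no camera call; for the wrist camera it gives the pose at the moment of the call.
- bot.finish_job(): hands the job in, once; it reports no verdict.
Trained networks look in the newest picture that a camera, given by its name, has taken for a name from the list of things; names that differ only in an ending like _2 or _b are one class to them, and where a whole thing is asked for, a point or a joint stands for the part that bears it (a point fixed in the world has none). Each returns a list of dicts, best first, with "p" (0 to 1); they miss things now and then, are a little off and sometimes report something else, mostly with a low value. They report only what shows in the picture. A call takes as long as a camera call.
- bot.cut_out(target, camera): "mask" (420x560 bool, what is visible of it).
- bot.tip_of(target, camera): "point" ([x, y, z] in mm, in the coordinates of the camera as it stood for that picture, good to about 4 mm: a listed point, or the origin of a listed thing).
The state is a dict: "t": time; "joints": joint angles; "qd": joint speeds; "joint_torque": joint torques, N m; "position": TCP position; "tool_rot": TCP orientation; "contact_force": force on the tool from outside, world axes, zero at the start; "moment": the same for the moment, N m; "grip_width": finger opening in mm.
Only numpy, scipy, OpenCV 4.12 (cv2) and the standard library are available. Lean on these libraries where they do the work, as an engineer would, in place of code of your own. Each camera call takes 0.05 s, during which the arm holds its last target.

## Working session

There is one attempt and no reset: what is moved stays moved. The work goes in short steps, Python scripts to look and compute and a shell command to move; the robot and the scene stay as the last step left them, time stands still between calls to the robot, and variables do not carry over. Pictures are saved under pics/ and viewed, and the job is handed in when it is done.

```bash
mkdir -p pics
cat > h.py <<'E'
import numpy as np, cv2
from plant import bot
def snap(c,fn):
    im=bot.grab_frame(c); cv2.imwrite('pics/'+fn,cv2.cvtColor(im,cv2.COLOR_RGB2BGR)); return im
def tow(p,c,cal=None):
    k=cal or bot.calibration(c); return np.array(k['R']).T@(np.array(p)-np.array(k['t']))
def tips(names,c):
    cal=bot.calibration(c)
    for n in names:
        r=bot.tip_of(n,c)
        print(c,n,[(round(d['p'],2),tow(d['point'],c,cal).round(0).tolist()) for d in r[:2]])
def st():
    s=bot.read_state(); print('t',round(s['t'],2),'pos',np.round(s['position'],1),'rot',np.round(s['tool_rot'],3),'F',np.round(s['contact_force'],1),'g',round(s['grip_width'],1),'q',np.round(s['joints'],2)); return s
E
python3 - <<'E'
from h import *
st()
for c in ['scene','top']:
    snap(c,c+'0.png')
    tips(['rod','rod_tip','tail_pin','pawl_pivot','load_center','wheel_axis','rig'],c)
st()
E
```

```text
t 0.0 pos [ 226.6 -500.8  230.7] rot [-2.639e+00  1.703e+00  1.000e-03] F [ 0.5 -0.1 -0.2] g 85.6 q [-1.23  0.35  1.65  0.    1.14 -0.08]
scene rod [(0.75, [422.0, -283.0, 1.0])]
scene rod_tip [(0.73, [396.0, -140.0, 12.0])]
scene tail_pin [(0.6, [557.0, -65.0, 169.0])]
scene pawl_pivot [(0.93, [557.0, -143.0, 165.0])]
scene load_center [(0.66, [565.0, -319.0, 204.0])]
scene wheel_axis [(0.74, [570.0, -209.0, 110.0]), (0.6, [557.0, -488.0, -0.0])]
scene rig [(0.81, [584.0, -211.0, -3.0])]
top rod [(0.56, [424.0, -287.0, 4.0])]
top rod_tip [(0.85, [400.0, -145.0, 12.0])]
top tail_pin [(0.54, [565.0, -68.0, 169.0])]
top pawl_pivot [(0.64, [560.0, -144.0, 167.0])]
top load_center [(0.69, [570.0, -319.0, 204.0]), (0.53, [566.0, -69.0, 170.0])]
top wheel_axis [(0.65, [568.0, -211.0, 115.0])]
top rig [(0.55, [584.0, -212.0, -5.0])]
t 0.8 pos [ 226.7 -501.1  231.3] rot [ 2.64  -1.703  0.   ] F [-0.3 -0.4 -0.5] g 85.6 q [-1.23  0.35  1.65  0.    1.14 -0.08]
```

View pics/scene0.png

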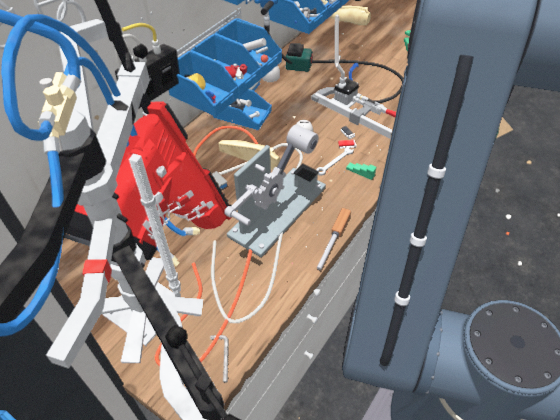

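View pics/top0.png

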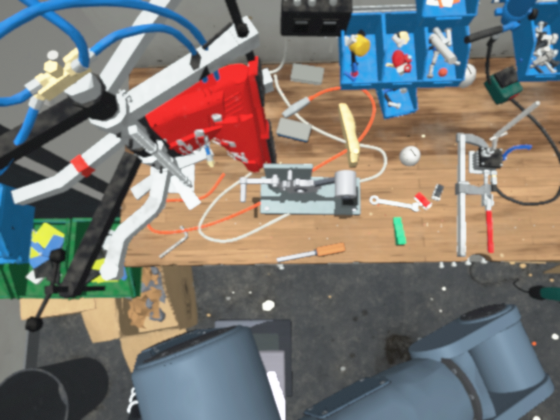

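```bash
python3 -m inch '[{"linear":[16,18,-4],"roll":0.11},{"linear":[16,18,-4],"roll":0.11},{"linear":[16,18,-4],"roll":0.11},{"linear":[16,18,-4],"roll":0.11},{"linear":[16,18,-4],"roll":0.11},{"linear":[16,18,-4],"roll":0.11},{"linear":[16,18,-4],"roll":0.11},{"linear":[16,18,-4],"roll":0.11},{"linear":[16,18,-4],"roll":0.11},{"linear":[16,18,-4],"roll":0.11},{"linear":[16,18,-4],"roll":0.11},{"linear":[16,18,-4],"roll":0.11},{"linear":[0,0,0],"roll":0},{"linear":[0,0,0],"roll":0}]' 100 100
python3 - <<'E'
from h import *
st()
snap('wrist','w1.png')
tips(['rod','rod_tip','tail_pin','pawl_pivot','load_center','wheel_axis','rig'],'wrist')
st()
E
```

```text
t: 1.97
position: [419.1, -284.4, 183.1]
tool_rot: [-3.129, -0.275, 0.0]
contact_force: [-0.1, -0.3, 0.8]
grip_width: 85.1
t 1.97 pos [ 419.1 -284.4  183.1] rot [-3.129 -0.275  0.   ] F [-0.1 -0.3  0.8] g 85.1 q [-0.69  0.33  1.81 -0.    1.   -0.86]
wrist rod [(0.69, [427.0, -287.0, 4.0])]
wrist rod_tip [(0.72, [399.0, -142.0, 10.0])]
wrist tail_pin []
wrist pawl_pivot [(0.75, [560.0, -146.0, 166.0])]
wrist load_center [(0.88, [567.0, -325.0, 206.0]), (0.23, [559.0, -148.0, 171.0])]
wrist wheel_axis [(0.78, [572.0, -218.0, 117.0]), (0.18, [558.0, -490.0, -4.0])]
wrist rig [(0.97, [591.0, -217.0, -1.0])]
t 2.37 pos [ 418.4 -285.5  183.4] rot [3.13  0.271 0.   ] F [-0.  -1.5 -0.9] g 85.5 q [-0.69  0.33  1.81  0.    1.   -0.86]
```

View pics/w1.png

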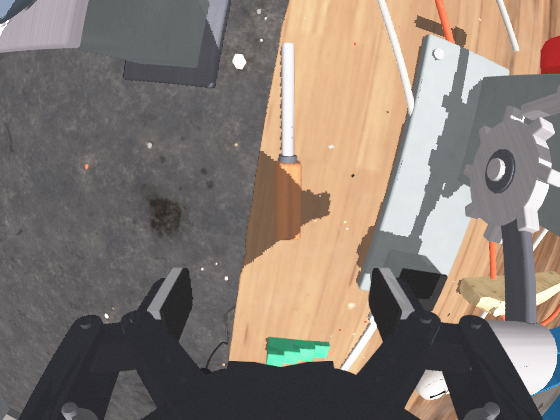

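```bash
cat >> h.py <<'E'
def wray(uv,z,c='wrist',cal=None):
    k=cal or bot.calibration(c); K=np.array(k['camera_matrix']); R=np.array(k['R']); C=-R.T@np.array(k['t'])
    x=(uv[0]-K[0,2])/K[0,0]; y=(uv[1]-K[1,2])/K[1,1]
    if c=='wrist':
        r=np.hypot(x,y); d=np.array([x/r*np.sin(r),y/r*np.sin(r),np.cos(r)])
    else: d=np.array([x,y,1.])
    d=R.T@d; return C+d*(z-C[2])/d[2]
E
python3 - <<'E'
from h import *
for uv,z in [((288,43),12),((289,158),12),((280,163),24),((300,163),24),((277,238),24),((299,238),24),((428,36),16),((362,288),16)]: print(uv,wray(uv,z).round(1))
m=bot.cut_out('rod','wrist')[0]['mask'].astype(np.uint8); 
ys,xs=np.nonzero(m); print(ys.min(),ys.max(), xs.min(),xs.max())
for y in range(45,245,20):
    r=xs[ys==y]
    if len(r): print(y,r.min(),r.max(), wray((r.mean(),y),12 if y<155 else 24).round(1))
E
```

```text
(288, 43) [ 401.6 -144.2   12. ]
(289, 158) [ 422.  -254.8   12. ]
(280, 163) [ 413.8 -259.2   24. ]
(300, 163) [ 432.4 -255.9   24. ]
(277, 238) [ 423.9 -335.1   24. ]
(299, 238) [ 445.9 -331.3   24. ]
(428, 36) [ 536.7 -102.1   16. ]
(362, 288) [ 530.7 -384.4   16. ]
44 239 275 301
45 283 292 [ 401.5 -146.2   12. ]
65 283 294 [ 405.8 -165.6   12. ]
85 282 294 [ 408.7 -184.9   12. ]
105 282 292 [ 411.1 -204.2   12. ]
125 284 292 [ 415.4 -223.1   12. ]
145 282 294 [ 418.8 -242.3   12. ]
165 275 300 [ 421.2 -259.7   24. ]
185 275 301 [ 425.1 -278.8   24. ]
205 275 300 [ 428.2 -298.7   24. ]
225 275 300 [ 431.9 -319.3   24. ]
```

```bash
python3 -m inch '[{"linear":[4.5,-1,-25],"roll":0.005},{"linear":[4,-1,-25],"roll":0},{"linear":[0,0,-25],"roll":0},{"linear":[0,0,-25],"roll":0},{"linear":[0,0,-25],"roll":0},{"linear":[0,0,-25],"roll":0},{"linear":[0,0,-15],"roll":0},{"linear":[0,0,-10],"roll":0},{"linear":[0,0,-4],"roll":0},{"linear":[0,0,0],"roll":0},{"linear":[0,0,0],"roll":0}]' 100 100
python3 -m inch '[{"linear":[0,0,0],"roll":0},{"linear":[0,0,0],"roll":0},{"linear":[0,0,0],"roll":0},{"linear":[0,0,0],"roll":0},{"linear":[0,0,0],"roll":0},{"linear":[0,0,0],"roll":0},{"linear":[0,0,0],"roll":0},{"linear":[0,0,0],"roll":0},{"linear":[0,0,0],"roll":0},{"linear":[0,0,0],"roll":0}]' 0 100
```

```text
t: 3.33
position: [427.5, -287.5, 5.0]
tool_rot: [3.128, 0.281, 0.001]
contact_force: [0.6, 0.1, 1.2]
grip_width: 85.7
t: 4.17
position: [427.4, -287.2, 5.0]
tool_rot: [3.129, 0.281, 0.001]
contact_force: [-1.5, 1.8, 8.7]
grip_width: 23.9
```

```bash
python3 -m inch '[{"linear":[0,0,4],"roll":0},{"linear":[0,0,10],"roll":0},{"linear":[-3,0,14],"roll":0},{"linear":[-4,0,14],"roll":0},{"linear":[-4,0,14],"roll":0},{"linear":[-4,0,14],"roll":0},{"linear":[0,0,0],"roll":0},{"linear":[0,0,0],"roll":0}]'
python3 - <<'E'
from h import *
st(); snap('wrist','w2.png'); tips(['rod','rod_tip'],'wrist')
E
```

```text
t: 4.83
position: [412.5, -287.3, 75.0]
tool_rot: [3.128, 0.28, 0.002]
contact_force: [-0.4, -0.9, -0.4]
grip_width: 23.7
t 4.83 pos [ 412.5 -287.3   75. ] rot [3.128e+00 2.800e-01 2.000e-03] F [-0.4 -0.9 -0.4] g 23.7 q [-0.7   0.49  1.9   0.    0.75 -0.88]
wrist rod [(0.77, [415.0, -285.0, 75.0])]
wrist rod_tip []
```

View pics/w2.png

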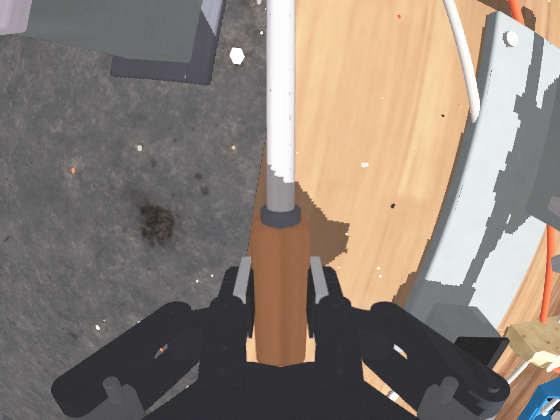

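```bash
python3 -m inch '[{"linear":[-3,12,3],"roll":-0.098},{"linear":[-3,12,3],"roll":-0.098},{"linear":[-3,12,3],"roll":-0.098},{"linear":[-3,12,3],"roll":-0.098},{"linear":[-3,12,3],"roll":-0.098},{"linear":[-3,12,3],"roll":-0.098},{"linear":[-3,12,3],"roll":-0.098},{"linear":[-3,12,3],"roll":-0.098},{"linear":[-3,12,3],"roll":-0.098},{"linear":[-3,12,3],"roll":-0.098},{"linear":[-3,12,3],"roll":-0.098},{"linear":[-3,12,3],"roll":-0.098},{"linear":[-3,12,3],"roll":-0.098},{"linear":[-3,12,3],"roll":-0.098},{"linear":[-3,12,3],"roll":-0.098},{"linear":[-3,12,3],"roll":-0.098},{"linear":[0,14,5],"roll":-0.098},{"linear":[0,14,5],"roll":-0.098},{"linear":[0,0,0],"roll":0},{"linear":[0,0,0],"roll":0}]'
python3 - <<'E'
from h import *
st(); snap('wrist','w3.png'); tips(['rod','rod_tip','tail_pin','pawl_pivot','wheel_axis','load_center'],'wrist')
snap('scene','s3.png'); tips(['rod_tip','tail_pin','pawl_pivot'],'scene'); st()
E
```

```text
t: 6.65
position: [364.2, -66.8, 132.0]
tool_rot: [2.21, -2.233, -0.0]
contact_force: [-0.4, -0.6, -0.9]
grip_width: 24.2
t 6.65 pos [364.2 -66.8 132. ] rot [ 2.21  -2.233 -0.   ] F [-0.4 -0.6 -0.9] g 24.2 q [-0.31  0.19  2.18 -0.    0.78  1.27]
wrist rod [(0.74, [367.0, -64.0, 131.0])]
wrist rod_tip []
wrist tail_pin []
wrist pawl_pivot []
wrist wheel_axis []
wrist load_center []
scene rod_tip [(0.89, [505.0, -66.0, 138.0]), (0.15, [557.0, -141.0, 168.0])]
scene tail_pin [(0.81, [560.0, -68.0, 168.0]), (0.38, [583.0, -144.0, 168.0])]
scene pawl_pivot [(0.67, [559.0, -144.0, 165.0]), (0.29, [584.0, -143.0, 170.0])]
t 7.2 pos [364.2 -67.2 132.2] rot [ 2.206 -2.237 -0.   ] F [-0.6  0.1 -2.1] g 23.6 q [-0.31  0.18  2.18 -0.    0.78  1.28]
```

View pics/w3.png

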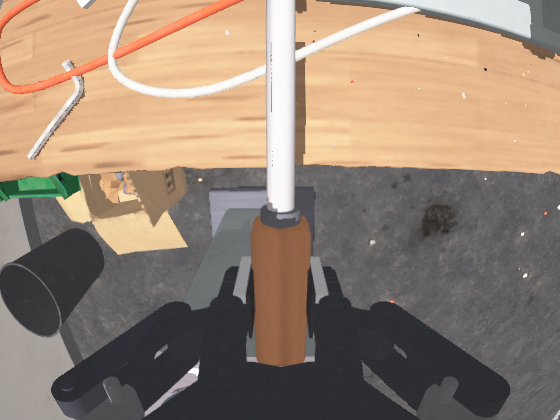

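View pics/s3.png

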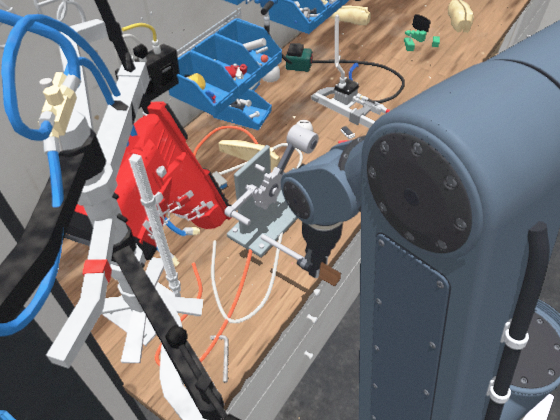

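```bash
python3 -m inch '[{"linear":[10,0,0],"roll":0},{"linear":[10,0,0],"roll":0},{"linear":[10,0,0],"roll":0},{"linear":[10,0,0],"roll":0},{"linear":[10,1,0],"roll":0},{"linear":[10,0,0],"roll":0},{"linear":[6,0,0],"roll":0},{"linear":[0,0,0],"roll":0},{"linear":[0,0,0],"roll":0}]'
python3 - <<'E'
from h import *
snap('scene','s4.png'); tips(['rod_tip','tail_pin','pawl_pivot'],'scene'); st()
p=np.array([80,-13.])
for t in np.arange(0.1,2.01,0.1):
    q=80*np.array([np.cos(t),np.sin(t)])+13*np.array([np.sin(t),-np.cos(t)]); print(round(t,2),(q-p).round(1),q.round(1)); p=q
E
```

```text
t: 7.95
position: [430.1, -66.0, 132.1]
tool_rot: [2.206, -2.237, -0.001]
contact_force: [0.6, 0.0, -1.3]
grip_width: 23.9
scene rod_tip [(0.71, [571.0, -66.0, 134.0]), (0.45, [426.0, -58.0, 125.0])]
scene tail_pin [(0.63, [558.0, -66.0, 171.0]), (0.17, [573.0, -65.0, 138.0])]
scene pawl_pivot [(0.96, [558.0, -142.0, 165.0])]
t 8.15 pos [429.8 -66.1 132.3] rot [ 2.205 -2.237 -0.   ] F [-1.  -0.2 -1.5] g 23.8 q [-0.26  0.29  2.03 -0.    0.82  1.33]
0.1 [0.9 8.1] [80.9 -4.9]
0.2 [0.1 8.1] [81.   3.2]
0.3 [-0.7  8.1] [80.3 11.2]
0.4 [-1.5  8. ] [78.7 19.2]
0.5 [-2.3  7.8] [76.4 26.9]
0.6 [-3.1  7.5] [73.4 34.4]
0.7 [-3.8  7.2] [69.6 41.6]
0.8 [-4.5  6.7] [65.1 48.3]
0.9 [-5.2  6.3] [59.9 54.6]
1.0 [-5.7  5.7] [54.2 60.3]
1.1 [-6.3  5.1] [47.9 65.4]
1.2 [-6.8  4.5] [41.1 69.9]
1.3 [-7.2  3.8] [33.9 73.6]
1.4 [-7.5  3. ] [26.4 76.6]
1.5 [-7.8  2.3] [18.6 78.9]
1.6 [-8.   1.5] [10.7 80.3]
1.7 [-8.1  0.7] [ 2.6 81. ]
1.8 [-8.1 -0.1] [-5.5 80.9]
1.9 [-8. -1.] [-13.6  79.9]
2.0 [-7.9 -1.8] [-21.5  78.2]
```

View pics/s4.png

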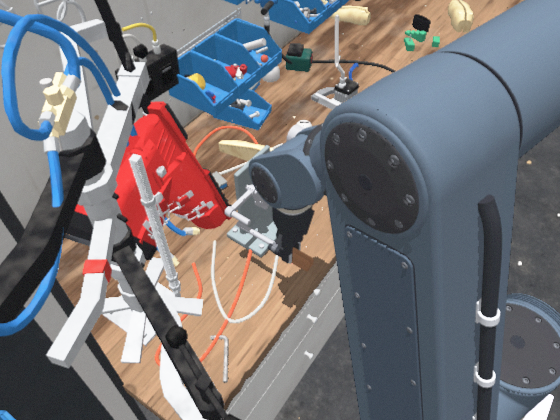

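```bash
python3 -m inch '[{"linear":[0,1,6],"roll":0},{"linear":[0,1,6],"roll":0},{"linear":[0,1,4],"roll":0},{"linear":[0,0,4],"roll":0},{"linear":[0,0,4],"roll":0},{"linear":[0,0,4],"roll":0},{"linear":[0,0,4],"roll":0},{"linear":[0,0,4],"roll":0},{"linear":[0,0,4],"roll":0},{"linear":[0,0,4],"roll":0},{"linear":[0,0,2],"roll":0},{"linear":[0,0,0],"roll":0},{"linear":[0,0,0],"roll":0}]'
python3 - <<'E'
from h import *
snap('scene','s5.png'); tips(['rod_tip','tail_pin','pawl_pivot'],'scene'); st()
im=cv2.imread('pics/s5.png')[130:290,180:360]; cv2.imwrite('pics/s5c.png',cv2.resize(im,None,fx=4,fy=3.6,interpolation=cv2.INTER_CUBIC))
E
```

```text
t: 9.23
position: [430.2, -63.1, 178.3]
tool_rot: [-2.206, 2.237, -0.0]
contact_force: [0.2, 0.0, -2.8]
grip_width: 23.8
scene rod_tip [(0.71, [563.0, -69.0, 196.0]), (0.6, [574.0, -64.0, 184.0])]
scene tail_pin [(0.79, [560.0, -71.0, 195.0])]
scene pawl_pivot [(0.65, [559.0, -144.0, 166.0])]
t 9.43 pos [430.2 -63.1 178.2] rot [ 2.206 -2.237 -0.   ] F [-0.1  2.  -2.2] g 23.8 q [-0.25  0.21  1.99  0.    0.94  1.33]
```

View pics/s5c.png

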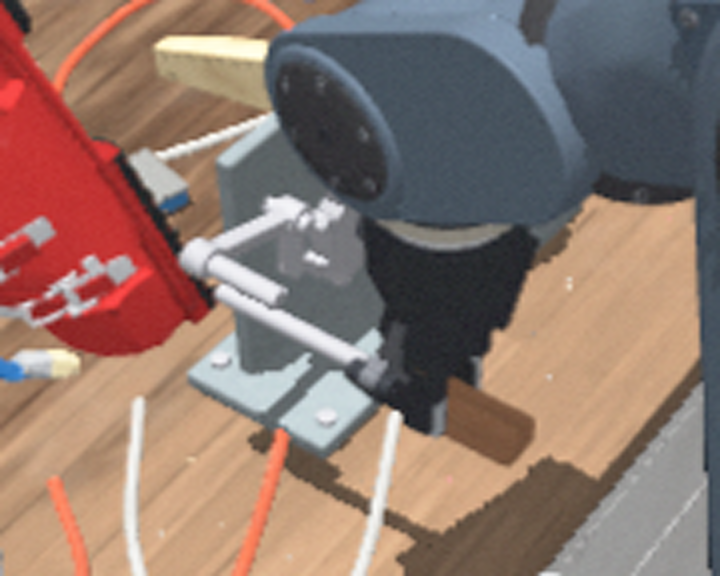

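```bash
python3 -m inch '[{"linear":[0,-1,4],"roll":0},{"linear":[0,-1,4],"roll":0},{"linear":[0,-1.5,4],"roll":0},{"linear":[0,-1.5,3.5],"roll":0},{"linear":[0,-2,3.5],"roll":0},{"linear":[0,-2,3.5],"roll":0},{"linear":[0,-2.2,3.4],"roll":0},{"linear":[0,-2.3,3.3],"roll":0},{"linear":[0,-2.6,3.2],"roll":0},{"linear":[0,-2.6,3.1],"roll":0},{"linear":[0,-2.8,2.9],"roll":0},{"linear":[0,-2.9,2.8],"roll":0},{"linear":[0,-3.1,2.6],"roll":0},{"linear":[0,-3.2,2.5],"roll":0},{"linear":[0,-3.4,2.3],"roll":0},{"linear":[0,-3.4,2.2],"roll":0},{"linear":[0,0,0],"roll":0}]'
python3 - <<'E'
from h import *
snap('scene','s6.png'); tips(['rod_tip','tail_pin','pawl_pivot'],'scene'); st()
im=cv2.imread('pics/s6.png')[130:290,180:360]; cv2.imwrite('pics/s6c.png',cv2.resize(im,None,fx=4,fy=3.6,interpolation=cv2.INTER_CUBIC))
E
```

```text
t: 10.85
position: [430.4, -101.2, 229.5]
tool_rot: [-2.205, 2.237, -0.001]
contact_force: [-0.1, -0.0, -1.7]
grip_width: 23.7
scene rod_tip [(0.59, [573.0, -101.0, 237.0])]
scene tail_pin [(0.54, [559.0, -116.0, 243.0])]
scene pawl_pivot [(0.6, [557.0, -144.0, 164.0])]
t 11.05 pos [ 430.2 -100.5  229. ] rot [-2.206  2.237  0.   ] F [-0.2  0.2 -0.6] g 23.7 q [-0.34  0.15  1.92  0.    1.07  1.25]
```

View pics/s6c.png

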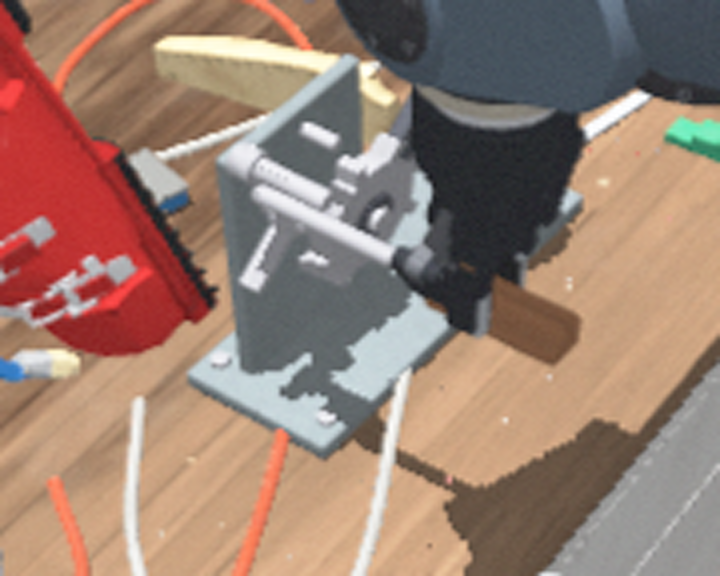

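```bash
python3 -m inch '[{"linear":[0,-3.6,2],"roll":0},{"linear":[0,-3.6,1.8],"roll":0},{"linear":[0,-3.7,1.6],"roll":0},{"linear":[0,-3.8,1.4],"roll":0},{"linear":[0,-3.9,1.2],"roll":0},{"linear":[0,-3.9,1.1],"roll":0},{"linear":[0,-4,0.8],"roll":0},{"linear":[0,-4,0.7],"roll":0},{"linear":[0,-4,0.4],"roll":0},{"linear":[0,-4,0.3],"roll":0},{"linear":[0,-4,0],"roll":0},{"linear":[0,-4,0],"roll":0},{"linear":[0,-4,-0.4],"roll":0},{"linear":[0,-4,-0.6],"roll":0},{"linear":[0,0,0],"roll":0},{"linear":[0,0,0],"roll":0},{"linear":[0,0,0],"roll":0}]'
python3 - <<'E'
from h import *
snap('scene','s7.png'); tips(['rod_tip','tail_pin','pawl_pivot'],'scene'); st()
im=cv2.imread('pics/s7.png')[130:290,180:360]; cv2.imwrite('pics/s7c.png',cv2.resize(im,None,fx=4,fy=3.6,interpolation=cv2.INTER_CUBIC))
E
```

```text
t: 12.47
position: [430.2, -155.0, 239.4]
tool_rot: [-2.206, 2.237, 0.0]
contact_force: [-0.2, 0.2, -1.1]
grip_width: 23.9
scene rod_tip [(0.96, [571.0, -155.0, 246.0]), (0.18, [584.0, -211.0, 117.0])]
scene tail_pin [(0.69, [555.0, -189.0, 238.0])]
scene pawl_pivot [(0.72, [559.0, -142.0, 167.0]), (0.32, [459.0, 162.0, 5.0])]
t 12.67 pos [ 430.2 -155.   239.4] rot [-2.206  2.237 -0.   ] F [-0.8 -0.9 -1.5] g 23.8 q [-0.45  0.17  1.87  0.    1.1   1.14]
```

View pics/s7c.png

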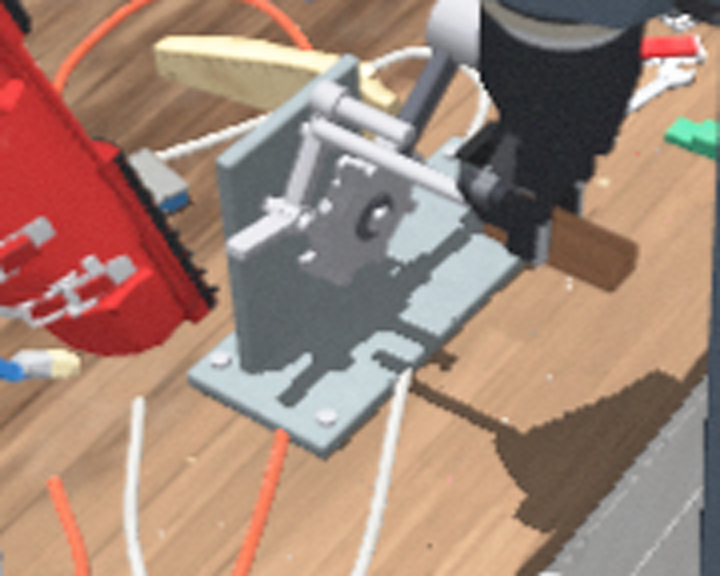

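```bash
python3 -m inch '[{"linear":[-12,2,0],"roll":0},{"linear":[-16,0,0],"roll":0},{"linear":[-16,0,0],"roll":0},{"linear":[-16,0,0],"roll":0},{"linear":[-8,-5,0.5],"roll":0},{"linear":[0,-15,0.5],"roll":0},{"linear":[0,-15,0.5],"roll":0},{"linear":[0,-15,0.5],"roll":0},{"linear":[0,-15,0.5],"roll":0},{"linear":[0,-15,0.5],"roll":0},{"linear":[0,-15,0.5],"roll":0},{"linear":[0,-15,0.5],"roll":0},{"linear":[0,-15,0.5],"roll":0},{"linear":[0,0,0],"roll":0},{"linear":[0,0,0],"roll":0}]'
python3 - <<'E'
from h import *
st()
for c in ['scene','top','wrist']:
    snap(c,c+'8.png'); tips(['rod_tip','load_center','wheel_axis','tail_pin'],c)
st()
E
```

```text
t: 13.92
position: [362.2, -278.6, 243.8]
tool_rot: [-2.204, 2.238, 0.0]
contact_force: [-0.6, 0.4, -1.4]
grip_width: 23.7
t 13.92 pos [ 362.2 -278.6  243.8] rot [-2.204  2.238  0.   ] F [-0.6  0.4 -1.4] g 23.7 q [-0.76  0.17  1.86  0.    1.11  0.83]
scene rod_tip [(0.64, [505.0, -277.0, 250.0])]
scene load_center [(0.46, [477.0, -487.0, -3.0])]
scene wheel_axis [(0.91, [569.0, -210.0, 114.0]), (0.63, [556.0, -186.0, 234.0])]
scene tail_pin [(0.74, [556.0, -188.0, 237.0])]
top rod_tip [(0.74, [507.0, -280.0, 254.0]), (0.26, [559.0, -489.0, 1.0])]
top load_center [(0.7, [573.0, -319.0, 208.0]), (0.56, [509.0, -279.0, 252.0])]
top wheel_axis []
top tail_pin [(0.89, [560.0, -190.0, 239.0])]
wrist rod_tip []
wrist load_center []
wrist wheel_axis []
wrist tail_pin []
t 14.67 pos [ 362.2 -278.1  243.9] rot [-2.206  2.237  0.   ] F [ 0.2 -0.6 -2. ] g 23.7 q [-0.76  0.16  1.87  0.    1.11  0.83]
```

View pics/scene8.png

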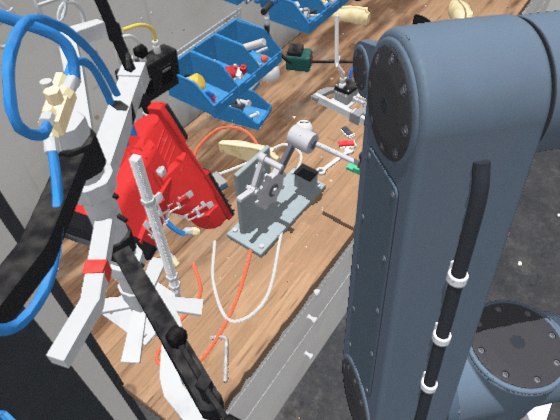

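View pics/top8.png

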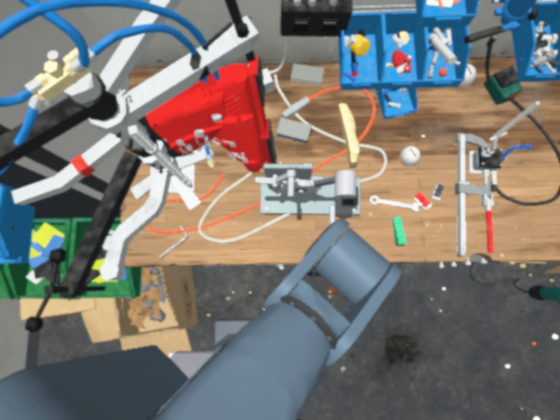

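```bash
python3 -m inch '[{"linear":[12,0,0],"roll":0},{"linear":[12,0,0],"roll":0},{"linear":[12,0,0],"roll":0},{"linear":[12,0,0],"roll":0},{"linear":[12,0,0],"roll":0},{"linear":[12,0,0],"roll":0},{"linear":[0,0,0],"roll":0},{"linear":[0,0,0],"roll":0}]'
python3 - <<'E'
from h import *
st()
for c in ['scene','top']:
    snap(c,c+'9.png'); tips(['rod_tip','load_center','tail_pin'],c)
a0=.72
w=np.array([-211.5,115])
f=lambda a: w+140*np.array([-np.cos(a),np.sin(a)])+32*np.array([np.sin(a),np.cos(a)])+np.array([1.7,-7.3])
p=f(.7)
for a in np.arange(.7,-.16,-.05): q=f(a); print(round(a,2),q.round(1),(q-p).round(1)); p=q
E
```

```text
t: 15.33
position: [434.7, -277.9, 243.6]
tool_rot: [2.207, -2.236, -0.001]
contact_force: [-0.5, 0.1, -1.7]
grip_width: 23.9
t 15.33 pos [ 434.7 -277.9  243.6] rot [ 2.207e+00 -2.236e+00 -1.000e-03] F [-0.5  0.1 -1.7] g 23.9 q [-0.66  0.28  1.72 -0.    1.14  0.93]
scene rod_tip [(0.77, [575.0, -279.0, 249.0]), (0.23, [586.0, -211.0, 115.0])]
scene load_center []
scene tail_pin [(0.9, [556.0, -186.0, 235.0])]
top rod_tip []
top load_center [(0.68, [571.0, -320.0, 206.0]), (0.66, [574.0, -213.0, 113.0])]
top tail_pin [(0.55, [564.0, -190.0, 238.0])]
0.7 [-296.3  222.4] [0. 0.]
0.65 [-301.9  217.9] [-5.6 -4.5]
0.6 [-307.3  213.2] [-5.4 -4.7]
0.55 [-312.4  208.2] [-5.1 -5. ]
0.5 [-317.3  202.9] [-4.9 -5.3]
0.45 [-321.9  197.4] [-4.6 -5.5]
0.4 [-326.3  191.7] [-4.3 -5.7]
0.35 [-330.3  185.8] [-4.1 -5.9]
0.3 [-334.1  179.6] [-3.8 -6.1]
0.25 [-337.5  173.3] [-3.4 -6.3]
0.2 [-340.7  166.9] [-3.1 -6.5]
0.15 [-343.4  160.3] [-2.8 -6.6]
0.1 [-345.9  153.5] [-2.5 -6.7]
0.05 [-348.   146.7] [-2.1 -6.9]
-0.0 [-349.8  139.7] [-1.8 -7. ]
-0.05 [-351.2  132.7] [-1.4 -7. ]
-0.1 [-352.3  125.6] [-1.1 -7.1]
-0.15 [-353.   118.4] [-0.7 -7.1]
```

View pics/scene9.png

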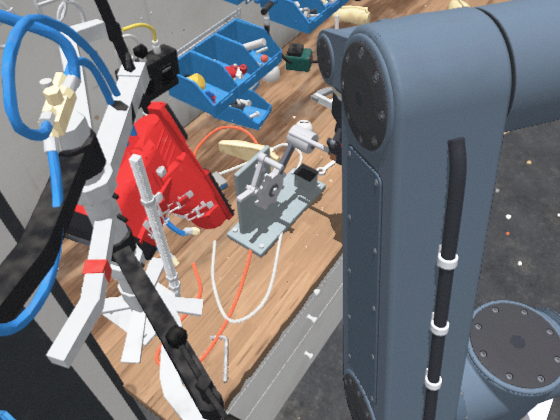

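View pics/top9.png

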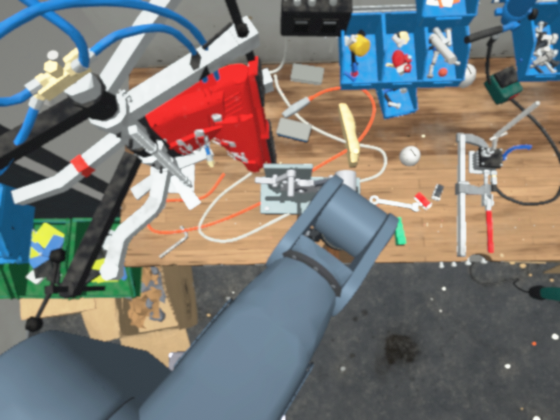

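```bash
python3 -m inch '[{"linear":[0,-3,-3.5],"roll":0},{"linear":[0,-3,-3.5],"roll":0},{"linear":[0,-3,-3.5],"roll":0},{"linear":[0,-2,-2.3],"roll":0},{"linear":[0,-1.4,-1.6],"roll":0},{"linear":[0,-1.4,-1.6],"roll":0},{"linear":[0,-1.4,-1.6],"roll":0},{"linear":[0,-1.4,-1.6],"roll":0},{"linear":[0,-1.4,-1.6],"roll":0},{"linear":[0,-1.4,-1.5],"roll":0},{"linear":[0,-1.4,-1.3],"roll":0},{"linear":[0,-1.4,-1.2],"roll":0},{"linear":[0,-1.4,-1.2],"roll":0},{"linear":[0,-1.4,-1.2],"roll":0},{"linear":[0,-1.4,-1.2],"roll":0}]'
python3 - <<'E'
from h import *
st()
snap('scene','s10.png'); snap('top','t10.png'); tips(['load_center'],'top'); tips(['rod_tip'],'scene')
im=cv2.imread('pics/s10.png')[90:250,200:380]; cv2.imwrite('pics/s10c.png',cv2.resize(im,None,fx=4,fy=3.6,interpolation=cv2.INTER_CUBIC))
E
```

```text
t: 16.98
position: [434.1, -304.6, 215.4]
tool_rot: [-2.206, 2.237, 0.0]
contact_force: [-3.0, 2.6, 1.2]
grip_width: 24.0
t 16.98 pos [ 434.1 -304.6  215.4] rot [-2.206  2.237  0.   ] F [-3.   2.6  1.2] g 24.0 q [-0.7   0.33  1.72  0.    1.09  0.89]
top load_center [(0.91, [569.0, -326.0, 200.0])]
scene rod_tip [(0.67, [575.0, -305.0, 224.0])]
```

View pics/s10c.png

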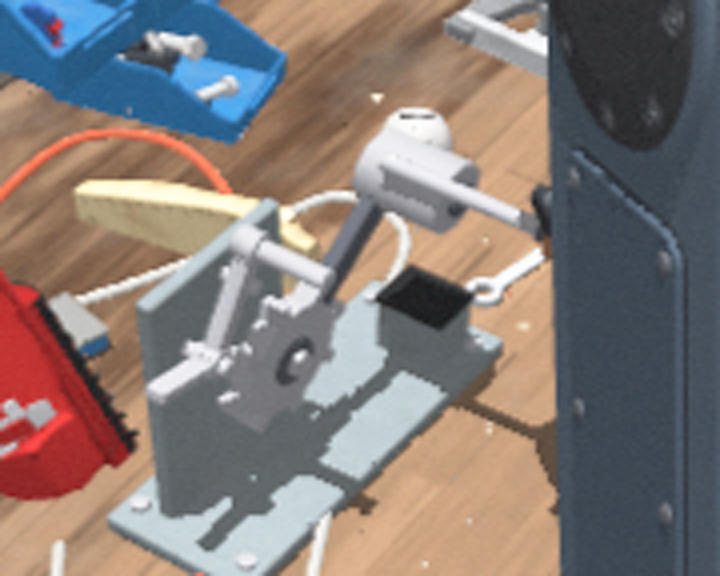

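```bash
python3 -m inch '[{"linear":[0,-1.9,-1.7],"roll":0},{"linear":[0,-1.9,-1.7],"roll":0},{"linear":[0,-1.9,-1.8],"roll":0},{"linear":[0,-1.9,-1.8],"roll":0},{"linear":[0,-1.8,-1.9],"roll":0},{"linear":[0,-1.8,-1.9],"roll":0},{"linear":[0,-1.8,-2],"roll":0},{"linear":[0,-1.7,-2],"roll":0},{"linear":[0,-1.7,-2.1],"roll":0},{"linear":[0,-1.7,-2.1],"roll":0},{"linear":[0,-1.6,-2.2],"roll":0},{"linear":[0,-1.6,-2.2],"roll":0},{"linear":[0,-1.6,-2.2],"roll":0},{"linear":[0,-1.5,-2.3],"roll":0},{"linear":[0,-1.5,-2.3],"roll":0},{"linear":[0,-1.5,-2.3],"roll":0},{"linear":[0,-1.4,-2.4],"roll":0},{"linear":[0,-1.4,-2.4],"roll":0},{"linear":[0,-1.4,-2.4],"roll":0},{"linear":[0,-1.3,-2.4],"roll":0}]'
python3 - <<'E'
from h import *
st()
snap('scene','s11.png'); snap('top','t11.png'); tips(['load_center'],'top'); tips(['rod_tip','tail_pin'],'scene')
im=cv2.imread('pics/s11.png')[90:250,200:380]; cv2.imwrite('pics/s11c.png',cv2.resize(im,None,fx=4,fy=3.6,interpolation=cv2.INTER_CUBIC))
E
```

```text
t: 18.85
position: [434.3, -337.6, 173.2]
tool_rot: [-2.206, 2.237, -0.0]
contact_force: [-0.4, 2.4, 1.2]
grip_width: 23.6
t 18.85 pos [ 434.3 -337.6  173.2] rot [-2.206  2.237 -0.   ] F [-0.4  2.4  1.2] g 23.6 q [-0.75  0.42  1.71  0.    1.01  0.84]
top load_center [(0.87, [570.0, -350.0, 152.0])]
scene rod_tip [(0.57, [575.0, -337.0, 179.0])]
scene tail_pin [(0.9, [555.0, -184.0, 235.0])]
```

View pics/s11c.png

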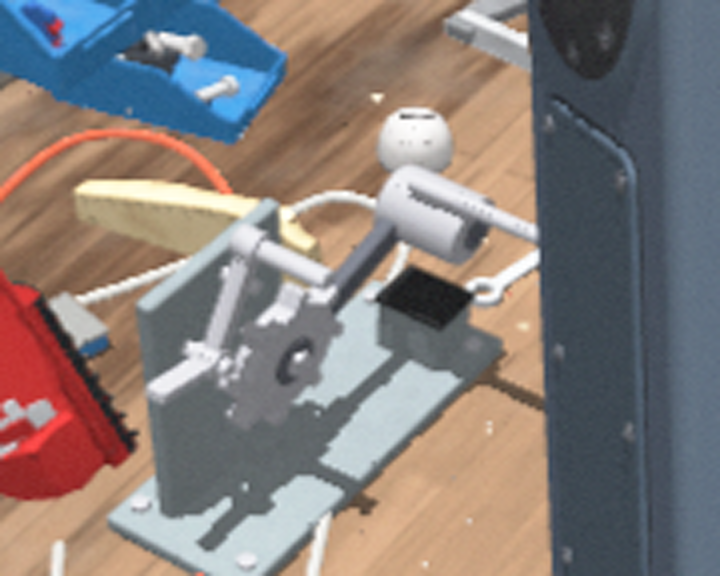

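```bash
python3 -m inch '[{"linear":[0,-1.2,-2.4],"roll":0},{"linear":[0,-1.2,-2.4],"roll":0},{"linear":[0,-1.1,-2.4],"roll":0},{"linear":[0,-1.1,-2.4],"roll":0},{"linear":[0,-1.0,-2.4],"roll":0},{"linear":[0,-1.0,-2.4],"roll":0},{"linear":[0,-0.9,-2.4],"roll":0},{"linear":[0,-0.9,-2.4],"roll":0},{"linear":[0,-0.8,-2.4],"roll":0},{"linear":[0,-0.8,-2.4],"roll":0},{"linear":[0,-0.7,-2.4],"roll":0},{"linear":[0,-0.7,-2.4],"roll":0},{"linear":[0,-0.6,-2.4],"roll":0},{"linear":[0,-0.6,-2.4],"roll":0},{"linear":[0,-0.5,-2.4],"roll":0},{"linear":[0,-0.5,-2.4],"roll":0},{"linear":[0,-0.4,-2.4],"roll":0},{"linear":[0,-0.4,-2.4],"roll":0},{"linear":[0,-0.3,-2.4],"roll":0},{"linear":[0,-0.3,-2],"roll":0}]'
python3 -m inch '[{"linear":[0,0,-1.5],"roll":0},{"linear":[0,-0.3,-1.5],"roll":0},{"linear":[0,0,-1.5],"roll":0}]'
python3 - <<'E'
from h import *
st()
snap('scene','s12.png'); snap('top','t12.png'); tips(['load_center'],'top'); tips(['rod_tip','tail_pin'],'scene')
E
```

```text
t: 20.77
position: [434.2, -352.4, 125.5]
tool_rot: [-2.206, 2.237, -0.0]
contact_force: [-0.4, 0.8, 1.4]
grip_width: 23.6
t: 21.02
position: [434.2, -352.8, 121.2]
tool_rot: [2.206, -2.237, 0.0]
contact_force: [-0.7, 0.6, 2.3]
grip_width: 24.0
t 21.02 pos [ 434.2 -352.8  121.2] rot [ 2.206 -2.237  0.   ] F [-0.7  0.6  2.3] g 24.0 q [-0.77  0.5   1.72 -0.    0.91  0.82]
top load_center [(0.85, [565.0, -353.0, 96.0]), (0.4, [589.0, -213.0, -5.0])]
scene rod_tip [(0.45, [576.0, -352.0, 128.0])]
scene tail_pin [(0.61, [458.0, 165.0, 5.0]), (0.58, [556.0, -185.0, 239.0])]
```

```bash
python3 -m inch '[{"linear":[0,0,-1],"roll":0},{"linear":[0,0,-1],"roll":0},{"linear":[0,0,-1],"roll":0}]' | grep -E 'pos|force'
python3 -m inch '[{"linear":[0,0,-1],"roll":0},{"linear":[0,0,-1],"roll":0}]'| grep -E 'pos|force'
python3 -m inch '[{"linear":[0,0,-1],"roll":0},{"linear":[0,0,0],"roll":0}]'| grep -E 'pos|force'
```

```text
position: [434.2, -352.8, 118.3]
contact_force: [-1.4, -0.9, 2.0]
position: [434.2, -352.9, 116.4]
contact_force: [-2.9, 0.5, 6.8]
position: [434.2, -353.0, 115.7]
contact_force: [-4.7, 1.0, 8.8]
```

```bash
python3 -m inch '[{"linear":[0,0,-1],"roll":0},{"linear":[0,0,-1],"roll":0},{"linear":[0,0,0],"roll":0}]'| grep -E 'pos|force'
python3 - <<'E'
from h import *
st()
snap('scene','s13.png'); snap('top','t13.png'); tips(['load_center'],'top'); tips(['rod_tip'],'scene')
im=cv2.imread('pics/s13.png')[90:250,200:380]; cv2.imwrite('pics/s13c.png',cv2.resize(im,None,fx=4,fy=3.6,interpolation=cv2.INTER_CUBIC))
E
```

```text
position: [434.6, -353.1, 113.8]
contact_force: [-1.6, -0.7, 7.6]
t 22.1 pos [ 434.6 -353.1  113.8] rot [-2.205  2.237 -0.003] F [-1.6 -0.7  7.6] g 23.9 q [-0.77  0.51  1.73  0.    0.9   0.82]
top load_center [(0.78, [572.0, -352.0, 96.0])]
scene rod_tip [(0.52, [577.0, -353.0, 124.0])]
```

View pics/s13c.png

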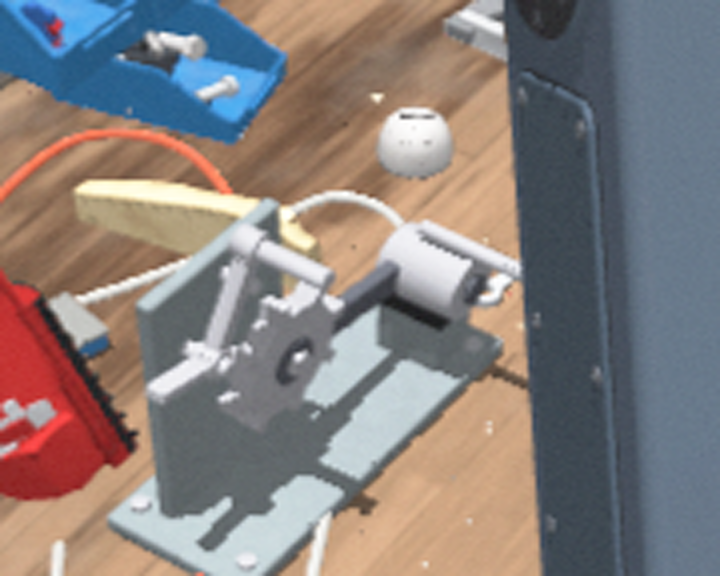

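```bash
python3 -m inch '[{"linear":[0,0,3],"roll":0},{"linear":[0,0,6],"roll":0},{"linear":[0,0,10],"roll":0},{"linear":[0,0,10],"roll":0},{"linear":[0,0,10],"roll":0},{"linear":[-10,0,5],"roll":0},{"linear":[-15,0,0],"roll":0},{"linear":[-15,0,0],"roll":0},{"linear":[-15,0,0],"roll":0},{"linear":[-15,0,0],"roll":0},{"linear":[0,0,0],"roll":0},{"linear":[0,0,0],"roll":0}]'
python3 - <<'E'
from h import *
st()
for c in ['scene','top','wrist']:
    snap(c,c+'14.png'); tips(['load_center','rod_tip','tail_pin'],c)
im=cv2.imread('pics/scene14.png')[90:250,200:380]; cv2.imwrite('pics/s14c.png',cv2.resize(im,None,fx=4,fy=3.6,interpolation=cv2.INTER_CUBIC))
E
```

```text
t: 23.3
position: [363.6, -352.8, 157.8]
tool_rot: [-2.204, 2.238, -0.001]
contact_force: [-0.2, 0.4, -1.9]
grip_width: 23.5
t 23.3 pos [ 363.6 -352.8  157.8] rot [-2.204e+00  2.238e+00 -1.000e-03] F [-0.2  0.4 -1.9] g 23.5 q [-0.86  0.37  1.83  0.    0.94  0.72]
scene load_center [(0.9, [566.0, -351.0, 90.0])]
scene rod_tip [(0.52, [504.0, -351.0, 165.0])]
scene tail_pin [(0.62, [552.0, -187.0, 238.0])]
top load_center [(0.84, [568.0, -350.0, 92.0])]
top rod_tip [(0.62, [510.0, -357.0, 168.0])]
top tail_pin [(0.59, [563.0, -188.0, 239.0])]
wrist load_center []
wrist rod_tip []
wrist tail_pin []
```

View pics/s14c.png

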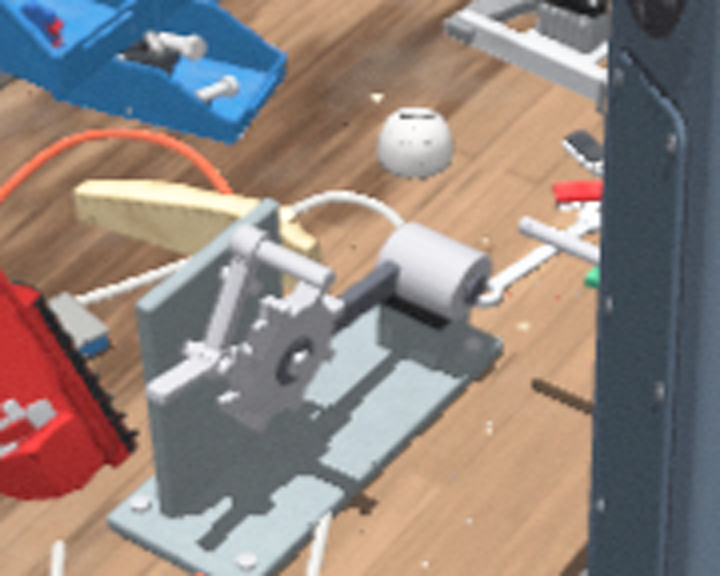

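View pics/wrist14.png

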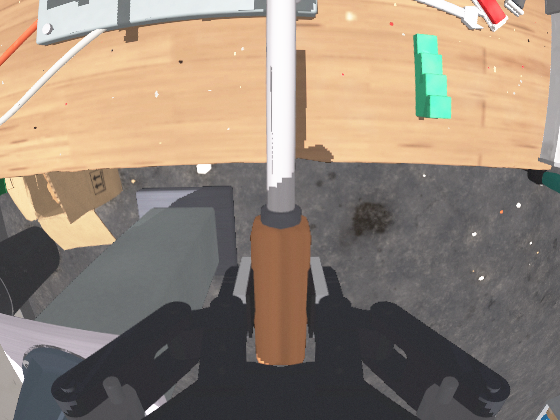

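```bash
python3 -m inch '[{"linear":[0,3,-2],"roll":0.098},{"linear":[0,3,-2],"roll":0.098},{"linear":[0,3,-2],"roll":0.098},{"linear":[0,3,-2],"roll":0.098},{"linear":[0,3,-2],"roll":0.098},{"linear":[0,3,-2],"roll":0.098},{"linear":[0,3,-2],"roll":0.098},{"linear":[0,3,-2],"roll":0.098},{"linear":[2,4,-3],"roll":0.098},{"linear":[4,4,-3],"roll":0.098},{"linear":[7,4,-4],"roll":0.098},{"linear":[7,4,-4],"roll":0.098},{"linear":[7,4,-4],"roll":0.098},{"linear":[7,4,-4],"roll":0.098},{"linear":[7,4,-5],"roll":0.098},{"linear":[7,4,-5],"roll":0.098},{"linear":[7,5,-5],"roll":0.098},{"linear":[7,5,-5],"roll":0.098},{"linear":[4,0,0],"roll":0},{"linear":[0,0,0],"roll":0}]'
python3 - <<'E'
from h import *
st(); snap('wrist','w15.png'); snap('scene','s15.png'); tips(['rod_tip','rod'],'scene');snap('top','t15.png'); tips(['rod_tip','rod'],'top')
E
```

```text
t: 25.57
position: [430.8, -286.7, 99.3]
tool_rot: [3.129, 0.277, 0.0]
contact_force: [1.1, -0.1, -1.3]
grip_width: 24.0
t 25.57 pos [ 430.8 -286.7   99.3] rot [3.129 0.277 0.   ] F [ 1.1 -0.1 -1.3] g 24.0 q [-0.68  0.47  1.85 -0.    0.82 -0.85]
scene rod_tip [(0.51, [399.0, -141.0, 110.0])]
scene rod []
top rod_tip [(0.59, [407.0, -144.0, 110.0])]
top rod [(0.54, [561.0, -187.0, 241.0])]
```

View pics/w15.png

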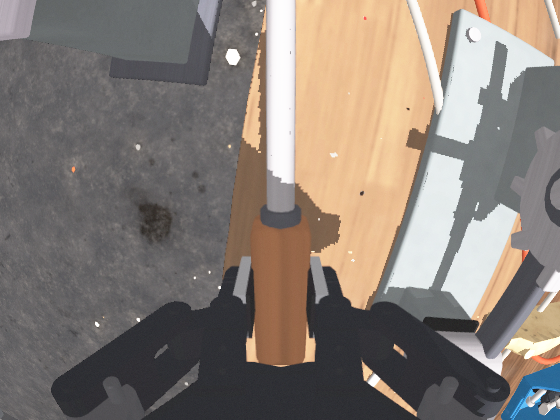

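View pics/s15.png

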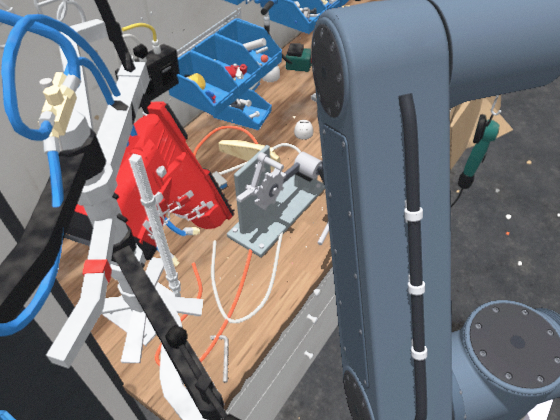

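```bash
python3 -m inch '[{"linear":[4,0,-15],"roll":0},{"linear":[4,0,-18],"roll":0},{"linear":[0,0,-18],"roll":0},{"linear":[0,0,-16],"roll":0},{"linear":[0,0,-12],"roll":0},{"linear":[0,0,-6],"roll":0},{"linear":[0,0,-3],"roll":0},{"linear":[0,0,-2],"roll":0},{"linear":[0,0,-1],"roll":0},{"linear":[0,0,0],"roll":0}]'
python3 -m inch '[{"linear":[0,0,-1],"roll":0},{"linear":[0,0,-1],"roll":0},{"linear":[0,0,0],"roll":0}]'
```

```text
t: 26.75
position: [438.4, -286.9, 8.7]
tool_rot: [3.128, 0.281, 0.001]
contact_force: [-0.1, 0.1, -1.6]
grip_width: 23.9
t: 27.0
position: [438.3, -286.7, 6.4]
tool_rot: [3.129, 0.281, 0.0]
contact_force: [-0.4, 0.3, -0.9]
grip_width: 24.0
```

```bash
python3 -m inch '[{"linear":[0,0,-1],"roll":0},{"linear":[0,0,-0.5],"roll":0},{"linear":[0,0,0],"roll":0}]'
python3 -m inch '[{"linear":[0,0,0],"roll":0},{"linear":[0,0,0],"roll":0},{"linear":[0,0,0],"roll":0},{"linear":[0,0,0],"roll":0},{"linear":[0,0,0],"roll":0},{"linear":[0,0,0],"roll":0},{"linear":[0,0,0],"roll":0},{"linear":[0,0,0],"roll":0}]' 100
python3 -m inch '[{"linear":[0,0,5],"roll":0},{"linear":[0,0,15],"roll":0},{"linear":[0,0,20],"roll":0},{"linear":[0,0,20],"roll":0},{"linear":[0,0,20],"roll":0},{"linear":[0,0,20],"roll":0},{"linear":[0,0,20],"roll":0},{"linear":[0,0,20],"roll":0},{"linear":[0,-10,20],"roll":0},{"linear":[0,-10,20],"roll":0},{"linear":[0,0,0],"roll":0},{"linear":[0,0,0],"roll":0}]'
python3 - <<'E'
from h import *
st()
for c in ['scene','top','wrist']:
    snap(c,c+'16.png'); tips(['load_center','rod_tip','rod','tail_pin','step_gauge','spanner','hex_key'],c)
E
```

```text
t: 27.25
position: [438.3, -286.7, 5.3]
tool_rot: [3.129, 0.281, 0.0]
contact_force: [-3.4, 1.8, 7.9]
grip_width: 23.7
t: 27.92
position: [438.2, -286.7, 4.8]
tool_rot: [-3.129, -0.281, 0.0]
contact_force: [-0.5, 0.7, 0.4]
grip_width: 85.1
t: 28.92
position: [438.4, -307.1, 185.8]
tool_rot: [3.128, 0.28, 0.002]
contact_force: [0.6, -0.1, -0.5]
grip_width: 85.2
t 28.92 pos [ 438.4 -307.1  185.8] rot [3.128e+00 2.800e-01 2.000e-03] F [ 0.6 -0.1 -0.5] g 85.2 q [-0.7   0.38  1.74  0.    1.03 -0.88]
scene load_center [(0.7, [565.0, -351.0, 94.0])]
scene rod_tip [(0.72, [407.0, -143.0, 16.0])]
scene rod [(0.62, [437.0, -279.0, 3.0])]
scene tail_pin [(0.56, [555.0, -187.0, 238.0]), (0.54, [588.0, -211.0, -4.0])]
scene step_gauge []
scene spanner [(0.42, [556.0, -486.0, 1.0])]
scene hex_key [(0.54, [457.0, 164.0, 5.0])]
top load_center [(0.66, [570.0, -350.0, 95.0])]
top rod_tip [(0.6, [412.0, -143.0, 14.0])]
top rod []
top tail_pin [(0.57, [562.0, -188.0, 238.0]), (0.42, [585.0, -145.0, 166.0])]
top step_gauge [(0.46, [481.0, -495.0, 1.0])]
top spanner [(0.49, [562.0, -488.0, 1.0])]
top hex_key [(0.66, [461.0, 162.0, 3.0]), (0.49, [565.0, -187.0, 237.0])]
wrist load_center [(0.59, [568.0, -354.0, 95.0])]
wrist rod_tip [(0.87, [411.0, -138.0, 15.0])]
wrist rod [(0.72, [442.0, -286.0, 5.0]), (0.52, [590.0, -212.0, -1.0])]
wrist tail_pin [(0.68, [569.0, -217.0, 114.0])]
wrist step_gauge [(0.62, [480.0, -492.0, -3.0])]
wrist spanner [(0.81, [558.0, -490.0, -1.0])]
wrist hex_key []
```

View pics/wrist16.png

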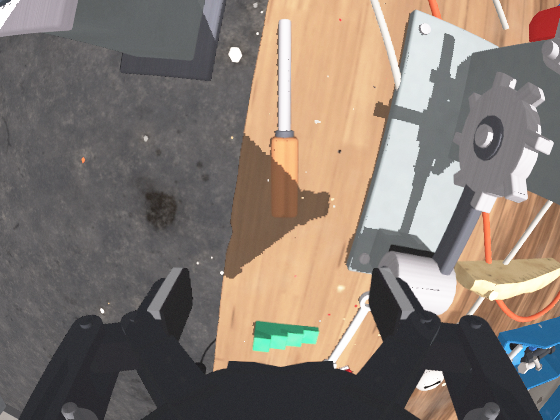

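View pics/scene16.png

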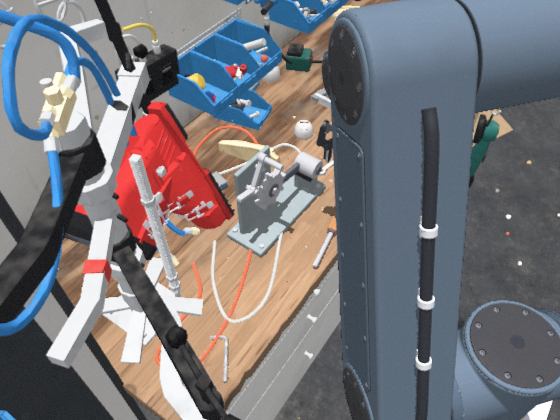

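View pics/top16.png

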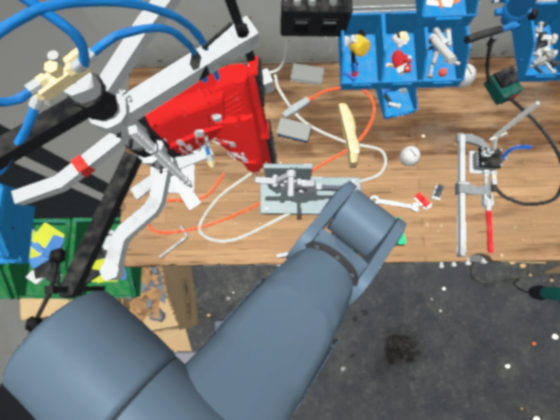

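Run:
```python
import cv2
a=[cv2.imread('pics/'+f)[135:195,285:335] for f in ('s13.png','scene14.png','scene16.png')]
cv2.imwrite('pics/cmp.png',cv2.resize(cv2.hconcat(a),None,fx=5,fy=5,interpolation=cv2.INTER_NEAREST))
```

```text
(no output)
```

View pics/cmp.png

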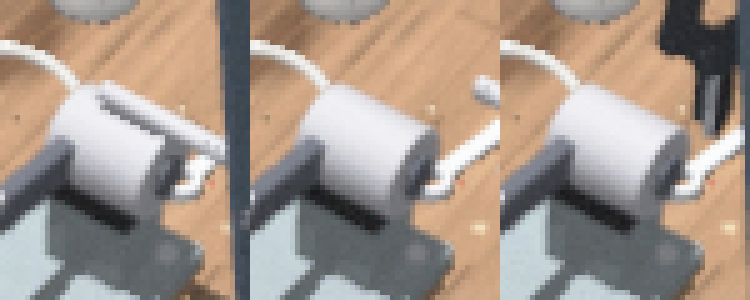

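The weight sits on the black pad in the same place whether pressed or free, and nothing has moved since I backed off. The rod lies flat.

Run:
```python
from h import *
print(bot.finish_job()); st()
```

```text
the job is handed in; nothing more can be done
None
the job is handed in; nothing more can be done
```

The job is done and handed in at about 30 s of the 72 s allowed.

- **Pawl:** I gripped the rod and lifted the tail pin from below, following its arc until the pawl fell onto its back stop. It has stayed there: the pin last measured at about y −187, z 238, which is about 2.1 rad.
- **Weight:** With the rod I pressed the weight down at about 0.2 rad/s. The push was 3–4 N on the way and rose to roughly 9–10 N once it met the rest. After I let go, its centre measured z 94–95, against 94 expected. Before-and-after pictures show it unmoved on the pad.
- **Rod:** It lies flat in front of the rig, about 11 mm from where it started, and the gripper was clear when I handed in.
- **Other things on the bench:** The spanner and hex key were still where they showed in the first pictures. I measured the step gauge only at the end, but my moves stayed well clear of all three.

Two things disagreed:
- The wrist camera gave a wrong tail pin position at the end, with the wheel axis reported instead. The scene and top cameras agreed with each other.
- The gripper read about 24 mm on the 26 mm wide grip of the rod. The rod held, apart from what looked like a slight tilt while pressing on the rest; it still lay flat when put down.

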